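# Weigh out grinding balls and hold the balance cover at its balance point

### The job

With the scoop, move at least three of the white grinding balls from the stock tray into the steel weighing bowl, never touching a ball with the fingers, and lay the scoop down flat again, with the bowl left standing on the bench. Then take the clear draft cover of the balance by its pull bar, swing it up gently to its balance point, where it would tip neither shut nor back, and finish while gripping it still there, so that a colleague can set the bowl on the pan; do not let it drop shut or go over on to its back stop, and leave everything else on the bench where it is.

Things in the scene. Friction and masses are not known exactly. Their poses are not given: they have to be found in the camera images.
- balance: Laboratory balance, fixed: white housing 300 mm deep (x), 200 mm wide (y), keypad deck at its front (-x, robot side), steel pan behind under a clear cover. Origin: centre of its underside, on the bench; x points to the rear, z up. The deck rises from 43 mm at the front to 66 mm at x = -48 mm. The cover's hinge line runs along y at x = +134 mm, z = 86 mm. Closed cover: 182 mm wide, top 152 mm above the bench.
- cover (a joint): Hinge angle of the clear draft cover (rad). 0 = closed, grows as its front swings up and back; back stop at 1.85. Hardly any friction; cover about 0.36 kg, centre of mass 111 mm from the hinge. Let go, it falls shut below 1.187 rad and falls back above: 1.187 rad (68 degrees open) is its balance point, centre of mass straight above the hinge.
- cover_handle (a point): Middle of the pull bar on the cover's front: round steel bar 10 mm thick, 110 mm long, parallel to the hinge, on two posts 48 mm either side of this point; 37 mm free between bar and front panel. Closed, it lies 218 mm in front of the hinge line and 42 mm above it (128 mm above the bench); it moves on a circle about the hinge line. The bar can turn between the fingers.
- cover_hinge (a point): Point on the hinge line of the cover, in its middle, 86 mm above the bench. Turns with the cover.
- tray_in (a point): Centre of the inner floor of the grey stock tray, fixed to the bench: outside 210 (x) x 100 (y) x 30 mm high, walls and floor 4 mm thick, floor 4 mm above the bench, inside 92 mm wide. Its x runs lengthwise, away from the robot. The flat floor reaches from x = -101 to +72 mm; there the far end slopes up at 42 degrees to the rim. The balls start between x = 0 and +60 mm; the near half is empty.
- ball1_center (a point): Centre of a white ceramic grinding ball, 20 mm in diameter, about 16 g; one of five alike.
- ball2_center (a point): Centre of a white ceramic grinding ball, 20 mm in diameter, about 16 g; one of five alike.
- ball3_center (a point): Centre of a white ceramic grinding ball, 20 mm in diameter, about 16 g; one of five alike.
- ball4_center (a point): Centre of a white ceramic grinding ball, 20 mm in diameter, about 16 g; one of five alike.
- ball5_center (a point): Centre of a white ceramic grinding ball, 20 mm in diameter, about 16 g; one of five alike.
- scoop: Aluminium hand scoop, about 90 g, loose, lying on its flat bottom. Origin: centre of the blade's underside; x to the open nose, z up. Blade 78 mm long (x -39 to +39 mm), 76 mm wide, floor 1.5 mm thick, straight nose edge at x = +39 mm; side walls 36 mm high (18 mm near the nose), back wall 40 mm. Black handle 16 mm wide, 12 mm thick, from the back wall straight back and up to x = -160 mm, 62 mm high.
- scoop_grip (a point): Point on the centre line of the scoop's handle where to grip it: x = -105 mm, 50 mm above the scoop's underside, same axes as the scoop.
- bowl_in (a point): Centre of the inner floor of the steel weighing bowl, loose, about 160 g: round, rim 130 mm in diameter, 50 mm high, wall 3 mm.
- weight: Bystander: brass calibration weight with a button top, 32 mm in diameter, 40 mm high; origin under its centre.
- mill_jar: Bystander: steel grinding jar with a lid knob, 94 mm in diameter, 100 mm high; origin under its centre.
- solvent: Bystander: amber glass bottle, 64 mm in diameter, 160 mm high; origin under its centre.
- pliers: Bystander: small pliers lying flat, about 125 mm long, 12 mm high; origin on the bench near the pivot.
- mug: Bystander: blue mug, 76 mm in diameter, 90 mm high; origin under its centre.
- marker: Bystander: white marker pen lying flat, 150 mm long, 13 mm thick; origin on the bench near its middle.

How it is judged:
On the way, in this order (a step that is already met when the one before it is completed fails the run):
1. at least three balls lie in the weighing bowl ((((horizontal distance between ball1_center and bowl_in below 0.058 m and height (world z) of ball1_center below 0.055 m) and (horizontal distance between ball2_center and bowl_in below 0.058 m and height (world z) of ball2_center below 0.055 m) and (horizontal distance between ball3_center and bowl_in below 0.058 m and height (world z) of ball3_center below 0.055 m)) or ((horizontal distance between ball1_center and bowl_in below 0.058 m and height (world z) of ball1_center below 0.055 m) and (horizontal distance between ball2_center and bowl_in below 0.058 m and height (world z) of ball2_center below 0.055 m) and (horizontal distance between ball4_center and bowl_in below 0.058 m and height (world z) of ball4_center below 0.055 m)) or ((horizontal distance between ball1_center and bowl_in below 0.058 m and height (world z) of ball1_center below 0.055 m) and (horizontal distance between ball2_center and bowl_in below 0.058 m and height (world z) of ball2_center below 0.055 m) and (horizontal distance between ball5_center and bowl_in below 0.058 m and height (world z) of ball5_center below 0.055 m)) or ((horizontal distance between ball1_center and bowl_in below 0.058 m and height (world z) of ball1_center below 0.055 m) and (horizontal distance between ball3_center and bowl_in below 0.058 m and height (world z) of ball3_center below 0.055 m) and (horizontal distance between ball4_center and bowl_in below 0.058 m and height (world z) of ball4_center below 0.055 m)) or ((horizontal distance between ball1_center and bowl_in below 0.058 m and height (world z) of ball1_center below 0.055 m) and (horizontal distance between ball3_center and bowl_in below 0.058 m and height (world z) of ball3_center below 0.055 m) and (horizontal distance between ball5_center and bowl_in below 0.058 m and height (world z) of ball5_center below 0.055 m)) or ((horizontal distance between ball1_center and bowl_in below 0.058 m and height (world z) of ball1_center below 0.055 m) and (horizontal distance between ball4_center and bowl_in below 0.058 m and height (world z) of ball4_center below 0.055 m) and (horizontal distance between ball5_center and bowl_in below 0.058 m and height (world z) of ball5_center below 0.055 m)) or ((horizontal distance between ball2_center and bowl_in below 0.058 m and height (world z) of ball2_center below 0.055 m) and (horizontal distance between ball3_center and bowl_in below 0.058 m and height (world z) of ball3_center below 0.055 m) and (horizontal distance between ball4_center and bowl_in below 0.058 m and height (world z) of ball4_center below 0.055 m)) or ((horizontal distance between ball2_center and bowl_in below 0.058 m and height (world z) of ball2_center below 0.055 m) and (horizontal distance between ball3_center and bowl_in below 0.058 m and height (world z) of ball3_center below 0.055 m) and (horizontal distance between ball5_center and bowl_in below 0.058 m and height (world z) of ball5_center below 0.055 m)) or ((horizontal distance between ball2_center and bowl_in below 0.058 m and height (world z) of ball2_center below 0.055 m) and (horizontal distance between ball4_center and bowl_in below 0.058 m and height (world z) of ball4_center below 0.055 m) and (horizontal distance between ball5_center and bowl_in below 0.058 m and height (world z) of ball5_center below 0.055 m)) or ((horizontal distance between ball3_center and bowl_in below 0.058 m and height (world z) of ball3_center below 0.055 m) and (horizontal distance between ball4_center and bowl_in below 0.058 m and height (world z) of ball4_center below 0.055 m) and (horizontal distance between ball5_center and bowl_in below 0.058 m and height (world z) of ball5_center below 0.055 m))) and angle between bowl_in's own z axis and vertical below 0.15 rad and height (world z) of bowl_in below 0.02 m), for 0.2 s.
2. the scoop is laid down flat and let go (contact force between the fingers and scoop below 0.05 N and linear speed of scoop below 0.03 m/s and angular speed of scoop below 0.3 rad/s and angle between scoop_grip's own z axis and vertical below 0.3 rad and height (world z) of scoop_grip below 0.075 m), for 0.2 s.
3. the cover is gripped at its balance point (value of joint cover between 1.117 and 1.257 rad and velocity of joint cover between -0.05 and 0.05 rad/s and contact force between the fingers and cover above 2 N), for 0.2 s.
At the end, for the whole second after the job is handed in: At least three balls lie in the bowl, which stands upright on the bench; the scoop lies flat on the bench or in the tray, let go and at rest; the cover is still (below 0.05 rad/s) within 0.07 rad of its balance point (1.187 rad) and the fingers hold it (2 N or more) (all of step 1 and all of step 2 and all of step 3); the arm keeps its last pose, push and grip.
It fails at once if the cover goes over towards its back stop (beyond 1.6 rad) (value of joint cover above 1.6 rad).
It fails at once if the cover drops shut (closing faster than 1.5 rad/s) or is thrown open (faster than 2.5 rad/s) (velocity of joint cover below -1.5 rad/s or velocity of joint cover above 2.5 rad/s).
It fails at once if a ball is touched with the fingers (contact force between the fingers and ball1 above 0.3 N or contact force between the fingers and ball2 above 0.3 N or contact force between the fingers and ball3 above 0.3 N or contact force between the fingers and ball4 above 0.3 N or contact force between the fingers and ball5 above 0.3 N).
It fails at once if a bystander is moved more than 30 mm (distance of any of weight, mill_jar, solvent, pliers, mug, marker from where it was at the start of the episode above 0.03 m).
It also fails if it takes over 72 s, if anything falls off the work surface, if the arm or the gripper's body presses on something with over 40 N, if the wrist force passes 120 N, or if a joint passes its speed limit or range.

### The arm

A 6-joint arm with a two-finger parallel gripper is mounted at the origin on the work surface. World frame = base frame: x ahead of the robot, y to its left, z up, the work surface at z = 0. Lengths are in m, angles in rad, forces in N, time in s.
With the tool pointing down it reaches from about 0.35 to 0.8 m from the base axis. Payload 7.3 kg.
Tool frame: the origin (TCP) lies at the very end of the fingers, on their centre line; the grasp point (between the pads) lies 19 mm behind it; z points along the fingers, y is the line along which they close (so a half turn about z gives the same grasp; the last joint's range is limited). The gripper opens to 85 mm and grips with 20 to 120 N. Pads are 22 mm wide; open, the fingers measure 114 mm over their backs; the gripper's body (76 mm by 85 mm) begins 54 mm behind the grasp point. The pads swing forward as they close: fully open they stand 13 mm farther back than shut.
Start: joints at [-0.146, 0.342, 1.524, -0, 1.275, -0.146], TCP at [0.525, 0, 0.205] pointing down, gripper open.
Joint ranges: [-2.53, 2.53], [-0.77, 2.02], [0.04, 2.7], [-1, 4.14], [0.28, 2.66], [-3.11, 3.11]. Speed limits (rad/s): [2.57, 2.57, 3.14, 3.14, 3.14, 3.14].

### API

Orientations are given as a unit quaternion [w, x, y, z].
In Python, from plant import ctrl, cams, order gives the robot as it stands. The module is installed in compiled form; this text tells all that it offers.
- The arm moves only by the shell command python3 -m pendant 'ROWS' [FORCE]. ROWS is JSON, a list of rows, each a list of 5 numbers: the shift along the tool's x, y, z in mm, then the turn about the tool's z in degrees, then the opening in per cent of the stroke, from 0 (shut) to 100 (fully open). A call has 1 to 20 rows; each row is the pose to reach, as a shift and turn from the pose commanded when the call began, along the tool's axes at that moment; what a row does not reach only later rows make up. A row lasts 1/8 s, in which the tool goes at most 62.5 mm and 10.7 degrees, less where a joint would pass 70% of its speed; a pose out of reach is approached as far as the arm can. A call with a gripper value outside its range is refused whole. The fingers move at their own pace and stop on an object; FORCE is the grip in N (left out, the last holds). Time passes only in rows, so rows that repeat a pose let the fingers close. It gives the time, the measured TCP pose, the force, the opening and the grip force at its end, in the units of the state.
- ctrl.get_obs(): the state, without advancing time (a new reading comes with each control period).
- cams.get_image(name): name is "scene" or "side" or "wrist"; returns a dict with "frame" (420x560x3 uint8, blue, green, red), "fov_y" (degrees; the focal length in pixels is half the picture's height over the tangent of half this angle, whatever the lens; pixels are square), "cx", "cy" (the principal point, pixels), "k1" (the pictures are not rectified: a ray, as slopes to the right and down, at radius r is drawn at 1 + k1 r^2 times it, then the intrinsics apply), "view" (4x4, takes a point from world to camera coordinates). Camera axes: x right, y down, z forward; pixel columns grow to the right and rows downward; lengths in m; the calibration is good to about 2 mm. A picture is of the moment at which its call begins. There is no depth.
- order.close_job(): hands the job in; it is judged then, once.
The state is a dict: "t": time; "q": joint angles; "qvel": joint speeds; "joint_efforts": joint torques, N m; "eef_pos": TCP position; "tool_rot": TCP orientation; "contact_force": force on the tool from outside, world axes, zero at the start; "torque": the same for the moment, N m; "width": finger opening in m; "finger_force": force on a finger pad.
Only numpy, scipy, OpenCV 4.12 (cv2) and the standard library are available. Lean on these libraries where they do the work, as an engineer would, in place of code of your own. Each camera call takes 0.05 s, during which the arm holds its last target. There are 200 camera calls.

## Working session

There is one attempt and no reset: what is moved stays moved. The work goes in short steps, Python scripts to look and compute and a shell command to move; the robot and the scene stay as the last step left them, time stands still between calls to the robot, and variables do not carry over. Pictures are saved under pics/ and viewed, at most 10 in all, crops included, and the job is handed in when it is done.

```bash
mkdir -p pics; cat > h.py <<'E'
import numpy as np, cv2
from plant import ctrl, cams, order
from scipy.spatial.transform import Rotation as R
def snap(n,f):
    c=cams.get_image(n); cv2.imwrite('pics/'+f,c['frame']); np.save('pics/'+f+'.npy',np.array([c['fov_y'],c['cx'],c['cy'],c['k1'],*np.array(c['view']).ravel()])); return c
def load(f):
    a=np.load('pics/'+f+'.npy'); return a[0],a[1],a[2],a[3],a[4:].reshape(4,4)
def ray(f,u,v):
    fov,cx,cy,k1,V=load(f); F=210/np.tan(np.radians(fov/2))
    d=np.array([(u-cx)/F,(v-cy)/F]); s=d.copy()
    for _ in range(20): s=d/(1+k1*(s@s))
    Rm=V[:3,:3]; return -Rm.T@V[:3,3], Rm.T@np.array([s[0],s[1],1])
def at(f,u,v,z):
    o,d=ray(f,u,v); return o+d*(z-o[2])/d[2]
def proj(f,p):
    fov,cx,cy,k1,V=load(f); F=210/np.tan(np.radians(fov/2))
    c=V[:3,:3]@np.array(p)+V[:3,3]; s=c[:2]/c[2]; s=s*(1+k1*(s@s)); return np.array([cx,cy])+F*s
def tri(obs):
    A=0;b=0
    for f,u,v in obs:
        o,d=ray(f,u,v); d/=np.linalg.norm(d); P=np.eye(3)-np.outer(d,d); A=A+P;b=b+P@o
    return np.linalg.solve(A,b)
E
python3 - <<'E'
from h import *
for n in('scene','side','wrist'):
    c=snap(n,n+'0.png'); V=np.array(c['view']); print(n,c['fov_y'],c['k1'],-V[:3,:3].T@V[:3,3],V[2,:3])
o=ctrl.get_obs(); print(o['tool_rot'],o['width'],o['t'],o['eef_pos'])
E
```

```text
scene 56.365182221748924 -0.044850226293902236 [1.20350814 0.0801266  0.88728102] [-0.62480301 -0.04561965 -0.77944855]
side 48.24835354624303 0.021034831036644254 [-0.2651911   0.84234223  1.13229557] [ 0.53220559 -0.53501931 -0.65613379]
wrist 71.44592116311883 -0.06433936134916261 [0.52492325 0.06724715 0.37290467] [-0.00173047 -0.2644703  -0.96439228]
[-4.40225453e-04  7.07118962e-01  7.07094388e-01 -3.26035871e-04] 0.08556815617025317 0.15 [5.24689594e-01 6.25690848e-05 2.04910986e-01]
```

View pics/scene0.png

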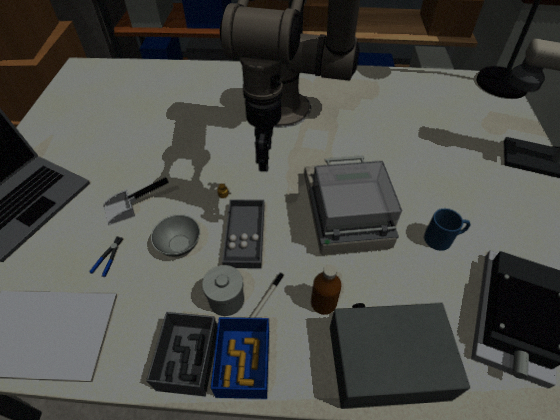

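View pics/side0.png

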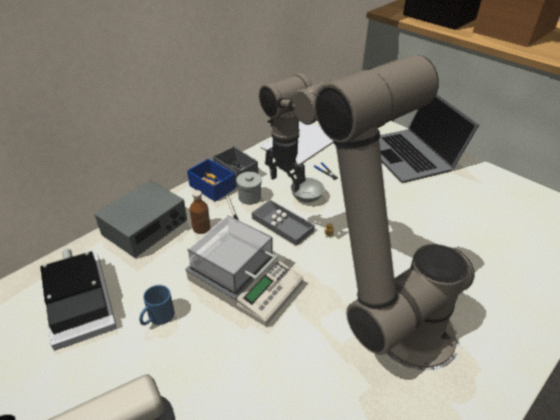

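The scene view shows the scoop at (120,205) with its handle to (167,182), the bowl at (177,237), the tray at (244,233) and the balance cover at (352,195) with its bar at (345,160). I'll take a zoomed crop next.

```bash
python3 - <<'E'
from h import *
i=cv2.imread('pics/scene0.png')[140:320,90:330]
cv2.imwrite('pics/c1.png',cv2.convertScaleAbs(cv2.resize(i,None,fx=3.33,fy=3.33,interpolation=cv2.INTER_CUBIC),alpha=1.4))
E
```

```text
(no output)
```

View pics/c1.png

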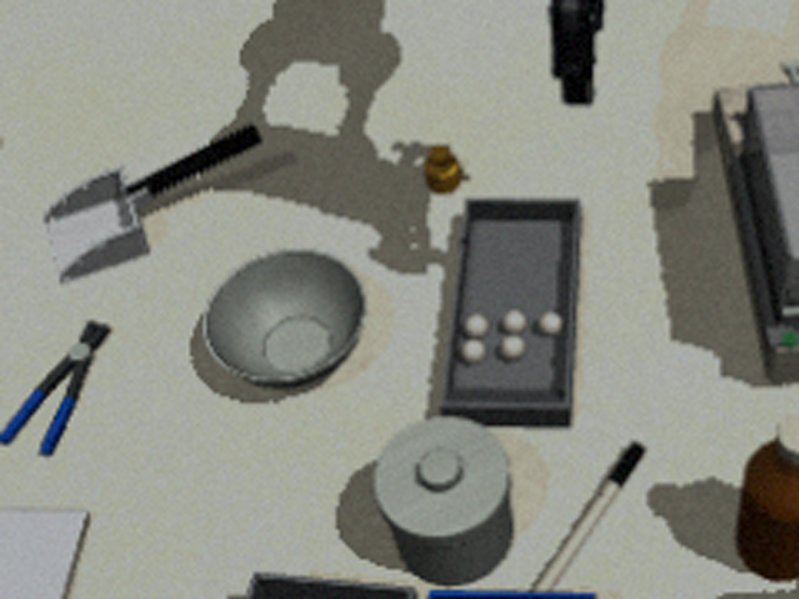

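View pics/wrist0.png

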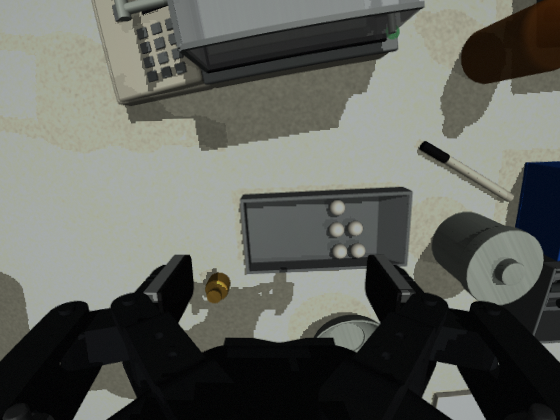

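The crop shows the scoop blade with nose corners (47,225) and (63,280), the handle end at (258,133), the bowl rim centred on (285,317) and the tray rim at (468,202),(579,202),(571,420),(443,413). In the wrist picture the tray rim corners are (243,196),(410,189),(408,263),(246,271).

```bash
python3 - <<'E'
from h import *
np.set_printoptions(precision=3,suppress=True)
c=lambda u,v:('scene0.png',90+u/3.33,140+v/3.33)
print('tray w',[at('wrist0.png',*p,.03)[:2] for p in((243,196),(410,189),(408,264),(246,271))])
print('tray s',[at(*c(*p),.03)[:2] for p in((468,202),(579,202),(571,410),(443,409))])
print('balls w',[at('wrist0.png',*p,.014)[:2] for p in((337,207),(336,230),(355,229),(339,252),(357,251))])
print('nose',at(*c(63,281),.0),at(*c(47,225),.01),'handle end',at(*c(258,133),.065),'handle root',at(*c(132,193),.03), 'back bottom',at(*c(148,253),.018))
print('bowl rim',at(*c(206,317),.05),at(*c(365,305),.05),at(*c(290,250),.05),at(*c(285,384),.05))
print('bowl floor',at(*c(297,345),.003))
print('weight',at(*c(443,180),.01),'jar',at(*c(443,470),.1))
s=('scene0.png',)
print('bar ends',at(*s,327,161,.128),at(*s,364,158,.128))
print('bar wrist',at('wrist0.png',122,15,.128))
print('pliers',at(*c(98,325),.01),at(*c(8,440),.01))
E
```

```text
tray w [array([ 0.481, -0.009]), array([ 0.683, -0.001]), array([ 0.692, -0.1  ]), array([ 0.482, -0.109])]
tray s [array([ 0.487, -0.108]), array([ 0.481, -0.013]), array([0.688, 0.   ]), array([ 0.694, -0.098])]
balls w [array([ 0.598, -0.027]), array([ 0.599, -0.058]), array([ 0.623, -0.057]), array([ 0.604, -0.089]), array([ 0.628, -0.088])]
nose [ 0.573 -0.45   0.   ] [ 0.521 -0.479  0.01 ] handle end [ 0.45  -0.294  0.065] handle root [ 0.496 -0.403  0.03 ] back bottom [ 0.552 -0.376  0.018]
bowl rim [ 0.635 -0.294  0.05 ] [ 0.615 -0.17   0.05 ] [ 0.565 -0.242  0.05 ] [ 0.692 -0.217  0.05 ]
bowl floor [ 0.626 -0.232  0.003]
weight [ 0.446 -0.139  0.01 ] jar [ 0.783 -0.076  0.1  ]
bar ends [0.409 0.159 0.128] [0.39  0.263 0.128]
bar wrist [0.404 0.156 0.128]
pliers [ 0.622 -0.399  0.01 ] [ 0.734 -0.435  0.01 ]
```

```bash
python3 -m pendant '[[-60,-8,0,-6,100],[-120,-16,0,-12,100],[-180,-24,0,-18,100],[-240,-32,20,-24,100],[-300,-40,50,-30,100],[-342,-48,85,-30,100],[-342,-48,85,-30,100],[-342,-48,85,-30,100]]' 60
python3 - <<'E'
from h import *
snap('wrist','w1.png')
E
```

```text
t: 1.15
eef_pos: [0.4771, -0.3416, 0.1205]
tool_rot: [-0.0, 0.5, 0.866, 0.0]
contact_force: [0.2, 0.3, 0.2]
width: 0.0855
finger_force: 0.0
```

View pics/w1.png

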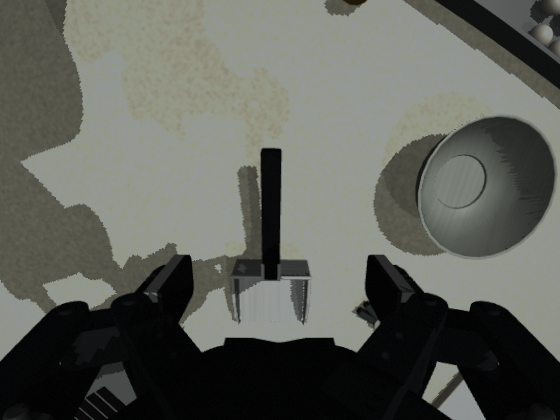

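The wrist view shows the handle running straight up the picture from (271,275) to (271,150), with the blade's back wall between (232,265) and (311,265). The handle is centred between the fingers and aligned with them.

```bash
python3 - <<'E'
from h import *
np.set_printoptions(precision=4,suppress=True)
e=at('w1.png',271,150,.068);r=at('w1.png',270.5,270,.04);a=at('w1.png',232,264,.04);b=at('w1.png',311,262,.04)
print(e,r,a,b,(a+b)/2,np.linalg.norm(a-b))
d=((a+b)/2-e)[:2];d/=np.linalg.norm(d);print(np.degrees(np.arctan2(d[1],d[0])))
print('grip',e[:2]+.055*d,(a+b)[:2]/2-d*.066)
print('bowl floor',at('w1.png',462,182,.003),[at('w1.png',*p,.05)[:2] for p in((420,187),(555,187),(490,116),(490,258))])
E
```

```text
[ 0.4458 -0.2986  0.068 ] [ 0.5001 -0.397   0.04  ] [ 0.4659 -0.4096  0.04  ] [ 0.5287 -0.3711  0.04  ] [ 0.4973 -0.3903  0.04  ] 0.07371266733599026
-60.67467186650154
grip [ 0.4727 -0.3466] [ 0.465  -0.3328]
bowl floor [ 0.6294 -0.233   0.003 ] [array([ 0.5695, -0.2634]), array([ 0.6783, -0.1996]), array([ 0.5856, -0.186 ]), array([ 0.6686, -0.2827])]
```

```bash
python3 -m pendant '[[5,-5,45,0,100],[5,-5,87,0,100],[5,-5,87,0,100],[5,-5,87,0,5],[5,-5,87,0,5],[5,-5,87,0,5],[5,-5,87,0,5],[5,-5,87,0,5],[5,-5,87,0,5]]' 120
python3 -m pendant '[[0,0,-20,0,5],[0,0,-50,0,5],[0,0,-85,0,5],[0,0,-85,0,5]]'
python3 - <<'E'
from h import *
snap('wrist','w2.png')
E
```

```text
t: 2.33
eef_pos: [0.4702, -0.3402, 0.0334]
tool_rot: [0.0, 0.5, 0.866, 0.0]
contact_force: [0.3, 0.2, -0.5]
width: 0.0042
finger_force: 0.1
t: 2.82
eef_pos: [0.4715, -0.3414, 0.1213]
tool_rot: [0.003, 0.5, 0.866, -0.001]
contact_force: [0.4, 1.2, -0.2]
width: 0.0041
finger_force: 0.0
```

View pics/w2.png

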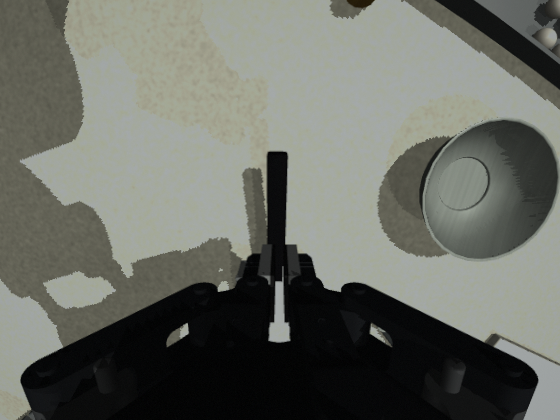

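```bash
python3 - <<'E'
from h import *
print(proj('w2.png',[.4715,-.3414,.1213]),proj('w2.png',[.4715,-.3414,.05]),proj('w2.png',[.4715,-.3414,.0]))
e=at('w2.png',277,152,.065);print(e, at('w1.png',271,150,.065))
print(tri([('w2.png',277,152),('w1.png',271,150)]))
print(ctrl.get_obs()['eef_pos'],ctrl.get_obs()['t'],ctrl.get_obs()['width'])
i=cv2.imread('pics/w2.png')[130:350,200:360]
s=snap('scene','s2.png')['frame'][140:240,90:250]
a=cv2.resize(i,(400,550),interpolation=cv2.INTER_CUBIC);b=cv2.resize(s,(400,250),interpolation=cv2.INTER_CUBIC)
b=cv2.copyMakeBorder(b,0,300,0,0,0)
cv2.imwrite('pics/c2.png',cv2.convertScaleAbs(np.hstack([a,b]),alpha=2.0))
E
```

```text
[278.72669301 242.74403358] [278.61384164 211.05986609] [278.56596012 197.57909987]
[ 0.44513008 -0.29804863  0.065     ] [ 0.44581684 -0.29882378  0.065     ]
[ 0.44608467 -0.3003475   0.03734478]
[ 0.47064514 -0.34058268  0.11941779] 2.875 0.004295179641760033
```

View pics/c2.png

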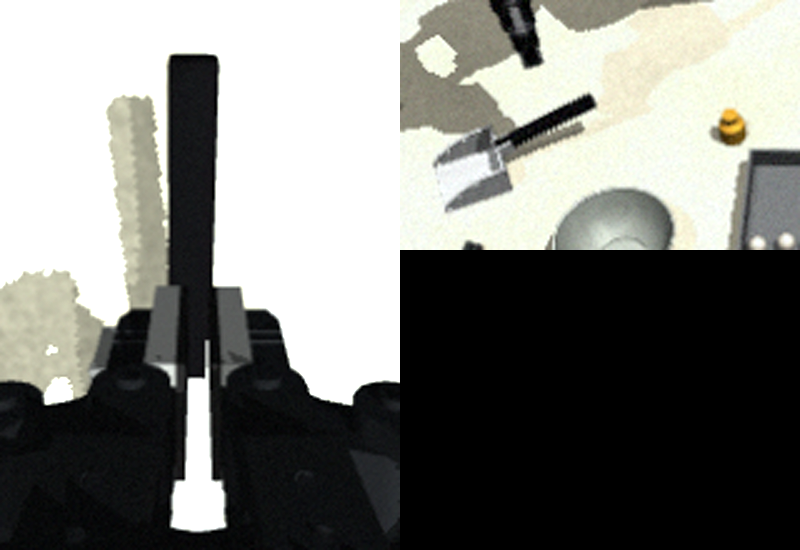

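```bash
python3 - <<'E'
from h import *
np.set_printoptions(precision=4,suppress=True)
for s in((166,181),(167.5,180),(168,181.5)): print(tri([('w2.png',277,152),('w1.png',271,150),('scene0.png',*s)]))
print(ctrl.get_obs())
# tool tip seen by cameras: where is TCP expected in scene
p=proj('s2.png',[.4706,-.3406,.1194]); print('tip in scene',p, 'crop', (p-[90,140])*2.5)
for z in(.037,.062): print(z,proj('scene0.png',[.446,-.299,z]),proj('w1.png',[.446,-.299,z]))
E
```

```text
[ 0.446  -0.2999  0.0559]
[ 0.4454 -0.2982  0.0587]
[ 0.4454 -0.2985  0.0523]
{'t': 2.925, 'q': array([-0.7584,  0.5208,  1.492 ,  0.0001,  1.1289, -1.282 ]), 'qvel': array([ 0.0003,  0.021 ,  0.0198, -0.    ,  0.0004, -0.0002]), 'joint_efforts': array([  0.0157, -52.0394, -23.6978,   0.0011,  -0.0128,   0.    ]), 'eef_pos': array([ 0.47  , -0.34  ,  0.1182]), 'tool_rot': array([-0.   ,  0.5  ,  0.866,  0.   ]), 'contact_force': array([-0.6409,  0.3616,  0.4219]), 'torque': array([-0.0507,  0.0477,  0.0389]), 'finger_force': 0.0, 'width': 0.004592024148121397}
tip in scene [144.9309 170.9465] crop [137.3272  77.3663]
0.037 [168.3618 185.2844] [271.9364 148.1332]
0.062 [166.4736 179.4567] [271.1959 150.0672]
```

```bash
python3 -m pendant '[[0,0,0,0,60],[0,0,0,0,60],[0,0,0,0,60],[0,0,50,0,60],[0,0,96,0,60],[0,0,96,0,60]]' 120
python3 -m pendant '[[0,0,0,0,10],[0,0,0,0,10],[0,0,0,0,10],[0,0,0,0,10]]'
python3 - <<'E'
from h import *
snap('wrist','w3.png'); snap('scene','s3.png')
a=cv2.imread('pics/w3.png')[110:385,100:450]
b=cv2.resize(cv2.imread('pics/s3.png')[130:240,90:230],(350,275),interpolation=cv2.INTER_CUBIC)
cv2.imwrite('pics/c3.png',cv2.convertScaleAbs(np.hstack([a,b]),alpha=2))
E
```

```text
t: 3.68
eef_pos: [0.4681, -0.3382, 0.0192]
tool_rot: [-0.004, 0.5, 0.866, 0.001]
contact_force: [-0.6, -0.3, -0.7]
width: 0.0512
finger_force: 0.0
t: 4.18
eef_pos: [0.4709, -0.3405, 0.0236]
tool_rot: [0.001, 0.5, 0.866, -0.0]
contact_force: [-0.5, 1.2, 3.6]
width: 0.0116
finger_force: 117.9
```

View pics/c3.png

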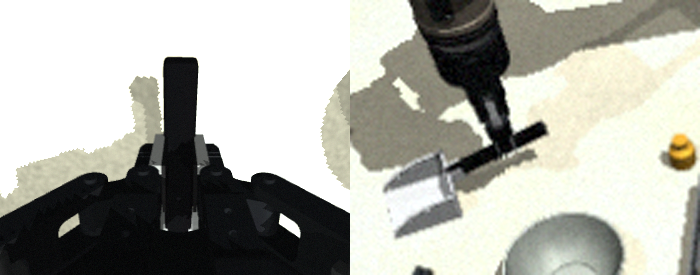

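The crop shows the fingers closed on the handle, with its end at (180,60) in the left panel, and a grip force of 118 N. I'll lift it and check for droop.

```bash
python3 -m pendant '[[0,0,-15,0,10],[0,0,-40,0,10],[0,0,-70,0,10],[0,0,-70,0,10]]'
python3 - <<'E'
from h import *
snap('wrist','w4.png'); snap('side','d4.png');snap('scene','s4.png')
a=cv2.imread('pics/w4.png')[110:385,100:450]
b=cv2.resize(cv2.imread('pics/s4.png')[130:240,90:230],(350,275),interpolation=cv2.INTER_CUBIC)
cv2.imwrite('pics/c4.png',cv2.convertScaleAbs(np.hstack([a,b]),alpha=2))
E
```

```text
t: 4.78
eef_pos: [0.4712, -0.3413, 0.0951]
tool_rot: [0.002, 0.5, 0.866, -0.001]
contact_force: [0.1, 0.9, -1.1]
width: 0.0113
finger_force: 117.7
```

View pics/c4.png

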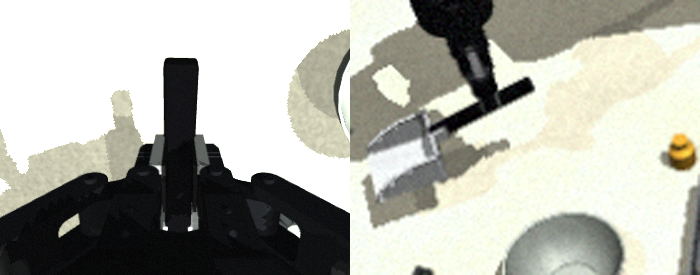

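The wrist panel shows the handle end at the same spot, (180,60), so there is no droop. The scene panel shows the scoop lifted level. Next is the near half of the tray.

```bash
python3 -m pendant '[[20,8,0,-7,10],[60,22,0,-16,10],[105,40,0,-26,10],[150,57,0,-36,10],[195,74,0,-46,10],[232,88,0,-55,10],[255,97,0,-61,10],[263,100,0,-62.7,10],[263,100,0,-62.7,10],[263,100,0,-62.7,10]]'
python3 - <<'E'
from h import *
snap('scene','s5.png'); snap('wrist','w5.png')
# expected nose corners & back corners at tool pose
o=ctrl.get_obs(); p=o['eef_pos']; X=R.from_quat(np.roll(o['tool_rot'],-1)).as_matrix()[:,0]; print(p,X)
n=-X; s=np.array([-n[1],n[0],0]); b=p[2]-.0236
for d,w,h in((.148,.038,0),(.148,-.038,0),(.07,.038,.036),(.07,-.038,.036),(-.05,0,.062)):
    q=p+n*d+s*w; q[2]=b+h; print(d,w,q.round(3),proj('s5.png',q).round(1))
i=cv2.imread('pics/s5.png')[130:290,180:320]; cv2.imwrite('pics/c5.png',cv2.convertScaleAbs(cv2.resize(i,None,fx=3.75,fy=3.75,interpolation=cv2.INTER_CUBIC),alpha=1.6))
E
```

```text
t: 6.18
eef_pos: [0.4255, -0.0632, 0.0922]
tool_rot: [-0.0, -0.023, 1.0, -0.0]
contact_force: [-0.1, -0.3, -0.7]
width: 0.0114
finger_force: 117.7
[ 0.42547758 -0.06321266  0.09228793] [-9.98977270e-01 -4.52151918e-02 -3.40905907e-05]
0.148 0.038 [ 0.572 -0.019  0.069] [258.1 217.1]
0.148 -0.038 [ 0.575 -0.094  0.069] [229.5 216.7]
0.07 0.038 [ 0.494 -0.022  0.105] [259.1 186.1]
0.07 -0.038 [ 0.497 -0.098  0.105] [231.1 185.7]
-0.05 0 [ 0.376 -0.065  0.131] [247.6 148.6]
```

```bash
python3 - <<'E'
from h import *
g=cv2.cvtColor(cv2.imread('pics/s5.png'),cv2.COLOR_BGR2GRAY)
print('col244 r185-245',g[185:245,240:248].mean(1).round().astype(int))
for r in (196,206,212): print(r,'c218-272',g[r-1:r+2,218:273].mean(0).round().astype(int))
E
```

```text
col244 r185-245 [ 73  58  29  39  44  44  45  44  44  42  79 113 124 124 124 124 123 123
 123 124 123 124 123 123 123 123 124 124 123 125 124 124  90  37  27  26
  28  28  31  32  33  33  46  60  64  64  64  65  78  94 102 100  89  75
  55  57  86 102 104  99]
196 c218-272 [ 63  46  37  29  35  37  42  45  53  53  60  61  98  79  55  88 103 105
 110 108 107 106 104 106 106 107 105 105 105 105 100  97  99  99  75  57
  56  55  57  70  83  80 107 123 123 122 121 120 123 121 122 122 123 125
 124]
206 c218-272 [ 67  69  68  68  66  65  67  69  68  65  50  98  80  74 101 113 123 122
 122 123 121 121 122 124 125 123 124 123 124 122 125 125 124 123  95  71
  66  68  61  98  74  25  21  21  41  46  69 103 116 116 119 120 122 124
 123]
212 c218-272 [ 68  68  68  68  68  71  70  69  68  61  46  86  89  99 119 122 125 122
 121 122 123 123 124 123 125 124 124 124 123 124 124 124 124 124 124 120
  87  67  63  91  65  28  27  26  46  43  92 118 116 115 121 125 124 123
 124]
```

```bash
python3 -m pendant '[[0,0,20,0,10],[0,0,42,0,10],[0,0,58,0,10],[0,0,65,0,10],[0,0,66,0,10],[0,0,66,0,10]]'
```

```text
t: 7.02
eef_pos: [0.4251, -0.0628, 0.027]
tool_rot: [-0.0, -0.023, 1.0, -0.0]
contact_force: [-4.3, -0.4, 7.5]
width: 0.0113
finger_force: 118.8
```

```bash
python3 -m pendant '[[-8,0,0,0,10],[-18,0,0,0,10],[-28,0,0,0,10],[-38,0,0,0,10],[-48,0,0,0,10],[-58,0,0,0,10],[-68,0,0,0,10],[-76,0,0,0,10],[-80,0,0,0,10],[-80,0,0,0,10]]'
python3 - <<'E'
from h import *
c=snap('scene','s6.png'); g=cv2.cvtColor(c['frame'],cv2.COLOR_BGR2GRAY)
print(ctrl.get_obs()['eef_pos'])
o=ctrl.get_obs()['eef_pos']; print('nose px',proj('s6.png',[o[0]+.148,o[1]+.007,.006]),'floor end',proj('s6.png',[.586+.072,-.052,.004]),'back',proj('s6.png',[o[0]+.07,o[1]+.003,.006]))
for r in range(200,270,3): print(r,g[r,218:272])
E
```

```text
t: 8.28
eef_pos: [0.5057, -0.0591, 0.0274]
tool_rot: [0.001, -0.023, 1.0, -0.0]
contact_force: [-3.0, -0.9, 5.9]
width: 0.0113
finger_force: 118.6
[ 0.5057208  -0.05915513  0.027406  ]
nose px [243.39511863 255.43543322] floor end [243.31024825 257.21699675] back [245.41411426 231.48044877]
200 [ 70  68  68  66  70  67  68  69  69  69  62  52  33  30  23  27  25  30
  22  25  25  16   3  16  27  21   6   5   0   2   8  30  24  10   4  31
  50  52  49  48  52  53  53  50  55  63 102 121 118 116 123 118 121 118]
203 [ 66  66  65  64  69  68  72  70  69  66  62  44  23  16  15  12  16  16
  21  17  17  15  16  16  22  21  15   9   5   6  10  21  26  24  20  24
  18  17  18  17  21  19  20  13  33  51  84 109 119 121 120 118 122 122]
206 [ 67  65  69  71  67  64  68  67  66  70  61  53  30  15  22  26  30  28
  28  27  26  26  22  26  29  11   9   8   9   7   3  25  39  42  43  44
  43  44  47  41  30  24  25  22  45  54  67 102 115 121 123 127 125 125]
209 [ 67  67  66  68  66  65  69  69  65  69  67  52  30  25  30  33  37  33
  35  35  33  30  37  31  28  20   9  10  10  11   5  47  5
[... 3867 characters left out ...]
124 124 123 126 124 124 125]
263 [ 76  64  65  64  42  21  20  22  20  23  19  23  22  23  23  22  22  20
  21  23  21  24  19  20  23  24  21  21  22  18  22  19  21  21  28  22
  25  29  17  26  27  20  28  54 101 120 122 123 128 123 126 124 123 122]
266 [ 95  98 105 106 107 104 105 107 104 101  98  92  89  75  46  26  21  21
  22  21  18  24  21  23  20  22  21  24  16  24  19  18  21  22  19  25
  26  19  22  19  23  19  21  68 109 125 123 125 126 122 123 122 128 126]
269 [106 109 106 109 109 106 107 107 110 105 106 105 103 103 104 104 105  99
 107 114 117 121 121 119 119 123 122 124 126 119 110 114 111 110 108 114
 111 112 110 114 111 113 114 119 122 123 126 122 126 125 126 127 124 124]
```

```bash
python3 -m pendant '[[-6,0,0,0,10],[-10,0,0,0,10],[-10,0,0,0,10]]'
```

```text
t: 8.7
eef_pos: [0.5093, -0.0583, 0.026]
tool_rot: [-0.006, -0.024, 1.0, 0.001]
contact_force: [-19.0, -4.2, 12.1]
width: 0.0112
finger_force: 119.2
```

```bash
python3 -m pendant '[[0,0,-4,0,10],[0,0,-10,0,10],[0,0,-18,0,10],[0,0,-28,0,10],[0,0,-40,0,10],[0,0,-54,0,10],[0,0,-66,0,10],[0,0,-74,0,10],[0,0,-75,0,10],[0,0,-75,0,10]]'
python3 - <<'E'
from h import *
snap('scene','s7.png'); snap('side','d7.png')
o=ctrl.get_obs()['eef_pos']; print(o,proj('s7.png',[o[0]+.148,o[1]+.007,o[2]-.0236]),proj('d7.png',[o[0]+.11,o[1]+.003,o[2]-.02]))
a=cv2.resize(cv2.imread('pics/s7.png')[180:280,200:290],(450,500),interpolation=cv2.INTER_CUBIC)
b=cv2.resize(cv2.imread('pics/d7.png')[165:255,235:298],(350,500),interpolation=cv2.INTER_CUBIC)
cv2.imwrite('pics/c7.png',cv2.convertScaleAbs(np.hstack([a,b]),alpha=1.5))
E
```

```text
t: 9.95
eef_pos: [0.515, -0.0581, 0.1012]
tool_rot: [-0.0, -0.024, 1.0, 0.0]
contact_force: [-0.5, -0.3, -2.3]
width: 0.0116
finger_force: 117.8
[ 0.51487505 -0.05808256  0.10094476] [241.29166554 243.1754406 ] [273.28784002 202.43740822]
```

View pics/c7.png

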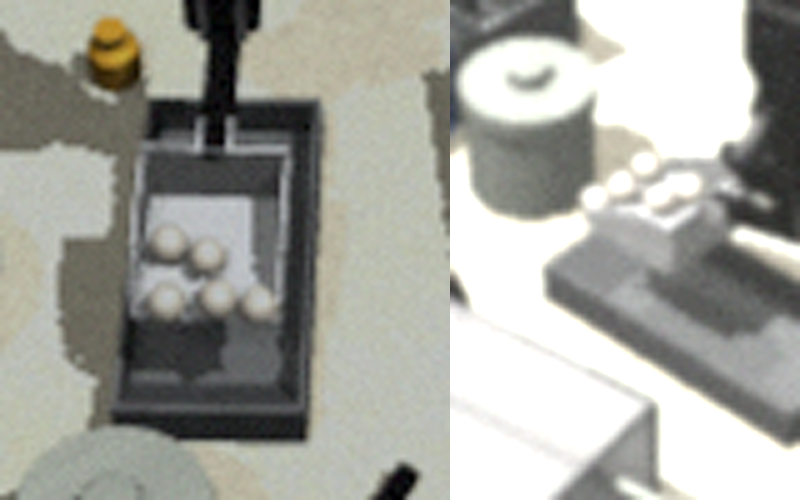

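All five balls lie in the scoop: three near the nose at (165,300),(217,297),(258,302) and two behind at (168,243),(207,256) in the left panel. I'll move gently sideways over the bowl.

```bash
python3 -m pendant '[[0,-1,0,0,10],[0,-4,0,0,10],[0,-13,0,0,10],[0,-26,0,0,10],[0,-45,0,0,10],[0,-67,0,0,10],[0,-91,0,0,10],[0,-114,1,0,10],[0,-136,4,0,10],[0,-155,8,0,10],[0,-168,12,0,10],[0,-177,15,0,10],[0,-180,17,0,10],[0,-181,18,0,10],[0,-181,18,0,10]]'
python3 - <<'E'
from h import *
c=snap('scene','s8.png')
o=ctrl.get_obs(); o=o['eef_pos']; print(o)
for w in(-.038,.038): print('nose',proj('s8.png',[o[0]+.148,o[1]+.007+w,o[2]-.0236]),'back',proj('s8.png',[o[0]+.07,o[1]+.003+w,o[2]-.02]))
g=cv2.cvtColor(c['frame'],cv2.COLOR_BGR2GRAY)
for r in range(212,262,2): print(r,g[r,150:212:2])
E
```

```text
t: 11.92
eef_pos: [0.5238, -0.2385, 0.0835]
tool_rot: [0.0, -0.024, 1.0, 0.0]
contact_force: [0.7, -0.3, -2.0]
width: 0.0114
finger_force: 117.9
[ 0.52380839 -0.23850255  0.08352711]
nose [156.28165543 245.11023716] back [162.0878423  219.90390084]
nose [185.57646035 246.82183004] back [190.13230326 221.41096446]
212 [130 127 131 127 128 114 113  99 107 104 108   4  12  88  99 131 130 129
 126 127 131 124 125 123 129 130 130 128 131 130 127]
214 [126 126 129 130 124  69  44  52  46  41  50  44  41  51  46  52  61  56
  50  97 129 120 125 127 127 129 130 129 132 128 126]
216 [129 128 128 129 118  47  42  43  47  44  44  40  45  46  44  47  44  40
  49 105 117 123 124 125 130 130 125 130 129 128 127]
218 [124 127 131 129 115  50  47  47  48  49  46  46  47  46  49  47  48  44
  78  61  59  92 122 127 128 130 130 130 131 129 127]
220 [128 128 129 127 120  49  50  41  45  48  46  48  45  46  43  48  44  45
  86  45  54  38  83 122 128 128 127 129 129 129 129]
222 [131 128 128 130 100  53  50  95  98 102 101 103  84  85  86  84  86  47
  91  49  54  44  36  93 122 126 123 129 128 132 127]
[... 1789 characters left out ...]
  27 116 124 122 120 123 128 128 130 129 132]
252 [ 68  72  71  67  72  79  82  60  32  40  39  44  39  45  51  80  59  45
  25  40 111 123 119 122 128 126 132 127 128 129 130]
254 [117  70  74  74  72  69  69  54  57  52  51  54  53  59  40  21  19  38
  49 113 124 125 127 129 128 127 128 126 126 128 130]
256 [132 120  72  73  70  70  72  72  68  61  49  36  34  33  42  46  56  74
 111 122 129 130 129 126 129 127 127 129 128 130 129]
258 [127 129 117  70  70  68  71  71  66  75  68  70  68  66  68 111 119 130
 128 129 128 127 127 126 130 129 126 128 128 130 130]
260 [130 128 126 127 129 117  72  69  68  67  78  71 117 129 128 131 131 128
 128 131 125 124 128 126 130 127 131 129 128 127 130]
```

```bash
python3 -m pendant '[[50,0,0,0,10],[105,0,0,0,10],[130,0,0,0,10],[130,0,0,0,10],[130,0,0,0,10],[130,0,0,0,10]]'
python3 - <<'E'
from h import *
c=snap('scene','s9.png');o=ctrl.get_obs(); print(o['eef_pos'],o['contact_force'])
g=cv2.cvtColor(c['frame'],cv2.COLOR_BGR2GRAY)
for r in range(190,262,2): print(r,g[r,150:212:2])
E
```

```text
t: 12.72
eef_pos: [0.395, -0.2452, 0.0835]
tool_rot: [0.0, -0.024, 1.0, -0.0]
contact_force: [1.0, -0.0, -0.9]
width: 0.0112
finger_force: 118.0
[ 0.39479233 -0.2450574   0.08339061] [-0.16713005 -0.33331422 -1.12079119]
190 [127 125 127 127 124 127 123 128  95  47  61 111 122 125 124 126 125 125
 126 128  70  79  65  53 120 121 121 119 121 120 126]
192 [123 123 123 125 126 126 123 123 104  49  73 109 129 121 127 125 128 128
 125 126  65  92  44  74 120 115 118 116 119 118 122]
194 [125 125 121 122 125 119  66  67  96  47  95 115 127 125 124 124 126 125
 125 125  70  88  46  89 119 118 118 118 119 117 125]
196 [127 124 126 124 124  96  64  62 109  49 116 126 122 124 122 125 127 121
 127 126  66  95  46 106 120 118 121 121 121 114 123]
198 [124 126 123 125 123  98  65  67 111  57 112 125 121 121 124 125 125 124
 128 125  88  94  47 114 121 122 120 116 122 123 121]
200 [124 124 124 126 126  68  65  69 103  76 116 124 122 124 124 123 124 122
 124 126  88  88  62 119 118 120 118 118 121 124 124]
202 [127 124 125 123 119  66  70  65 103 103 125 123 120 124 125 126 124 120
 125 127  89  81
[... 3136 characters left out ...]
  25 112 121 121 114 120 126 126 125 125 124]
252 [ 66  71  67  67  66  74  76  70  66  69  75  77  77  80  81  90  59  45
  19  39 108 122 116 118 123 125 124 124 123 125 123]
254 [113  68  70  70  69  67  65  52  54  56  47  48  54  61  38  21  19  39
  46 106 118 119 121 124 125 124 123 123 123 123 123]
256 [126 116  69  72  68  66  64  70  63  55  49  37  31  35  40  48  53  73
 106 118 124 122 124 127 125 125 125 124 125 125 123]
258 [125 123 117  70  68  65  65  66  64  69  68  68  67  67  64 107 115 124
 124 124 124 125 125 128 126 127 126 123 124 122 125]
260 [124 122 124 119 124 115  68  70  68  66  75  68 109 121 127 124 120 126
 123 125 124 123 126 125 125 127 125 122 126 125 127]
```

```bash
python3 -m pendant '[[0,-25,0,0,10],[0,-70,0,0,10],[0,-110,0,0,10],[0,-125,0,0,10],[0,-125,0,0,10],[0,-125,30,0,10],[0,-125,50,0,10],[0,-125,58,0,10],[0,-125,60,0,10],[0,-125,60,0,10]]'
```

```text
t: 14.02
eef_pos: [0.4004, -0.3699, 0.0243]
tool_rot: [0.001, -0.024, 1.0, -0.0]
contact_force: [-0.4, 1.2, 1.2]
width: 0.0115
finger_force: 118.3
```

```bash
python3 - <<'E'
from h import *
c=snap('scene','s10.png'); f=c['frame'].astype(int)
print(ctrl.get_obs()['eef_pos'],ctrl.get_obs()['contact_force'])
# bowl interior colour info, 4x circle detection
g=cv2.cvtColor(c['frame'],cv2.COLOR_BGR2GRAY)
b=cv2.resize(g[205:265,145:210],None,fx=6,fy=6,interpolation=cv2.INTER_CUBIC)
b=cv2.GaussianBlur(b,(5,5),0)
h=cv2.HoughCircles(b,cv2.HOUGH_GRADIENT,1,18,param1=60,param2=13,minRadius=17,maxRadius=28)
if h is not None:
    for x,y,r in h[0]:
        u,v=145+x/6,205+y/6; print(round(u,1),round(v,1),round(r/6,1),at('s10.png',u,v,.014).round(3))
for r in range(228,254): print(r,g[r,164:192])
E
```

```text
[ 0.40044691 -0.37006297  0.02433491] [-0.60936547  1.13931938  1.91495514]
183.8 235.1 3.4 [ 0.605 -0.222  0.014]
176.4 251.1 3.2 [ 0.657 -0.23   0.014]
178.1 243.2 3.4 [ 0.632 -0.231  0.014]
228 [73 80 84 83 90 91 93 93 88 85 88 89 90 88 88 89 87 87 82 80 80 76 73 71
 69 66 65 61]
229 [ 86  83  89  92  91  93 100  95  95  94  94  93  95  93  93  93  93  91
  88  83  85  83  78  77  71  70  68  66]
230 [ 85  87  88  90  94  99 103 104 102  94  96  99  97  94  97  97  95  94
  87  88  85  83  80  75  77  70  70  62]
231 [ 83  88  94  96 101 103 106 107 102 106 103 104 103 102 100  99  97  95
  94  85  85  85  80  78  77  75  68  68]
232 [ 88  88  98 100 102 104 110 112 110 108 106 106 108 103 101 100  99  86
  85  93  91  87  80  80  79  74  70  69]
233 [ 86  91  96  99 106 105 105 115 109 111 109 109 108 107 102 102  98  97
 107 115 116 100  86  83  81  75  69  69]
234 [ 88  91  98 102 110 112 105 115 116 116 116 109 108 107 100  92  88 107
 126 129 126 117  95  76  78  77  75  72]
235 [ 92  95  97 103 106 110 114 117 116 117 114  99  88  87  91  88  85 111
 124 126 126 120  98  71 
[... 1458 characters left out ...]
 90  89  95  90  93 111 112 110 103  95  92  93  91  95 105 108
 102 107  97  86  84  68  78  89  63  34]
249 [ 76  82  86  82  88  87  89  97 104 109 111 108 104 107 105 106 108 108
 106 102  88  70  68  73  67  57  34  40]
250 [ 75  78  80  87  85  83  86  88  94 104 107 106 102 102 103 108 100  93
  92  82  80  78  67  47  38  17  21  72]
251 [ 68  71  77  79  78  79  82  81  83  86  87  94  95  92  93  97  89  74
  77  85  78  50  39  21  24  26  70 112]
252 [ 69  60  66  71  76  75  77  76  77  78  78  80  81  83  79  84  91  80
  58  57  44  20  23  21  36  70 111 122]
253 [ 54  80  97  81  82  82  75  70  77  77  86  94 102  91  72  58  57  48
  32  20  24  24  41  46  70 113 122 122]
```

```bash
python3 - <<'E'
from h import *
a=cv2.imread('pics/scene0.png').astype(int);b=cv2.imread('pics/s10.png').astype(int)
d=(np.abs(a-b).max(2)>22).astype(np.uint8); d=cv2.morphologyEx(d,cv2.MORPH_OPEN,np.ones((2,2)))
n,l,s,c=cv2.connectedComponentsWithStats(d)
for i in range(1,n):
    if s[i,4]>=6: print(s[i],c[i].round(),at('s10.png',*c[i],.01).round(3)[:2])
o=ctrl.get_obs()['eef_pos']
for dd in(.07,.148):
  for w in(-.038,.038): print(dd,w,proj('s10.png',[o[0]+dd,o[1]+.005+w,.001]).round(1))
g=cv2.cvtColor(b.astype(np.uint8),cv2.COLOR_BGR2GRAY)
for r in range(184,218): print(r,g[r,112:158])
E
```

```text
[ 220    0   63   41 1639] [252.  21.] [-0.656 -0.177]
[281   0  10   9  68] [285.   4.] [-0.853 -0.027]
[292   0  12  12 113] [298.   5.] [-0.845  0.037]
[ 313    0   47   76 1131] [336.  37.] [-0.525  0.221]
[124   2  13  13  54] [129.   7.] [-0.783 -0.821]
[281  11  11  30 216] [286.  26.] [-0.618 -0.008]
[173  14   7   5  20] [176.  16.] [-0.688 -0.553]
[293  15  14  28 202] [298.  29.] [-0.589  0.05 ]
[140  16  32   9 126] [154.  20.] [-0.649 -0.655]
[174  20   4   6  19] [176.  23.] [-0.625 -0.54 ]
[126  23  51  14 338] [149.  30.] [-0.543 -0.646]
[309  35   8   5  28] [313.  37.] [-0.519  0.118]
[229  36   2   3   6] [230.  37.] [-0.496 -0.259]
[118  38   9  14  73] [123.  45.] [-0.405 -0.729]
[142  38  32  17 411] [158.  45.] [-0.411 -0.569]
[296  43   4   2   8] [298.  44.] [-0.455  0.051]
[  82   51  147  173 9962] [145. 145.] [ 0.246 -0.436]
[249  51   6   8  33] [252.  55.] [-0.346 -0.142]
[344  50  12  13  88] [350.  57.] [-0.358  0.279]
[342  53   3   2   6] [343.  54.] [-0.383  0.249]
[139  54   7   5  24] [142.  57.] [-0.31  -0.611]
[ 167   62  139  111 4700] [239. 11
[... 7006 characters left out ...]
6  76  54
  95 117 122 125 122 121 123 125 124 126 126 122 127 126 126 123 126 126
 126 126 126 104  74  77  49  62 121 119]
215 [128 127 124 127 127 125 127 124 126 127 123 126 126 108  81  92  75  79
 108 121 126 127 120 121 126 123 124 126 125 127 126 126 124 125 125 126
 126 127 128 125  70  85  50  87 120 122]
216 [123 125 125 127 128 125 128 126 126 128 130 126 125 115  85  84  79  99
 118 127 122 124 121 125 123 125 126 129 123 126 130 127 122 124 129 126
 125 127 127 125  63  91  55 114 122 126]
217 [125 128 127 127 127 128 126 125 124 128 129 125 123 124 116 101  86 106
 121 128 123 122 120 122 122 125 124 126 125 129 125 126 126 127 125 127
 127 126 128 125  59  96  67 118 126 130]
```

Three balls are in the bowl, and the scoop lies flat and empty on the bench. I'll release it and rise.

```bash
python3 -m pendant '[[0,0,0,0,60],[0,0,0,0,60],[0,0,0,0,60],[0,0,0,0,60],[0,0,0,0,60],[0,0,-50,0,60],[0,0,-110,0,60],[0,0,-160,0,60],[0,0,-180,0,60],[0,0,-180,0,60]]' 40
python3 - <<'E'
from h import *
c=snap('scene','s11.png');a=cv2.imread('pics/s10.png').astype(int)
o=ctrl.get_obs();print(o['eef_pos'],o['q'])
d=np.abs(a-c['frame']).max(2)[200:222,125:158];print('scoop blade change',(d>25).mean())
E
```

```text
t: 15.32
eef_pos: [0.4003, -0.3706, 0.2049]
tool_rot: [0.001, -0.024, 1.0, -0.001]
contact_force: [-0.5, 0.5, -0.1]
width: 0.0512
finger_force: 0.0
[ 0.39970446 -0.3698924   0.20325843] [-8.87465155e-01  3.79307566e-01  1.47395584e+00  5.44812442e-05
  1.28780832e+00 -2.50537990e+00]
scoop blade change 0.05922865013774105
```

```bash
python3 -m pendant '[[-1,25,0,6,60],[-3,75,0,14,60],[-6,130,0,22,60],[-9,185,0,30,60],[-12,240,0,38,60],[-15,295,0,46,60],[-17,350,0,54,60],[-20,405,0,62,60],[-22,460,0,70,60],[-24,510,0,77,60],[-26,555,0,82,60],[-27,579,0,82,60],[-27,579,0,82,60],[-27,579,0,82,60]]'
python3 - <<'E'
from h import *
c=snap('wrist','w12.png');snap('scene','s12.png')
o=ctrl.get_obs();print(o['eef_pos'])
for s in(-.055,0,.055):
  p=[.3995-.18*s,.211+.984*s,.128]; print(proj('w12.png',p).round(1),proj('scene0.png',p).round(1))
g=cv2.cvtColor(c['frame'],cv2.COLOR_BGR2GRAY)
np.save('pics/g12.npy',g)
E
```

```text
t: 17.12
eef_pos: [0.3989, 0.2089, 0.2023]
tool_rot: [-0.0, 0.638, 0.77, -0.001]
contact_force: [-0.0, -0.3, 0.1]
width: 0.0513
finger_force: 0.0
[0.39931086 0.20870943 0.20292676]
[279.9 266.7] [326.1 161.1]
[280.2 208.4] [345.5 159.6]
[280.6 143.1] [364.8 158. ]
```

```bash
python3 - <<'E'
import numpy as np
g=np.load('pics/g12.npy')
for r in range(110,260,10): print(r,g[r-1:r+2,220:345:3].mean(0).round().astype(int))
E
```

```text
110 [154 153 154 153 154 164 168 167 168 168 168 168 168 168 168 168 170 169
 169 169 157 158 158 158 158 159 159 159 159 160 144  44  98  45  31  32
  35  34  34 108 109 117]
120 [152 153 153 153 153 149  85  89  89 108 165 168 168 168 168 120  14  50
  51  46  46  46  46  46  46  14 137 159 159 160 124  35  44  13  31  32
  45  46  33 106 117 136]
130 [155 153 153 153 153 142  80  83  81 101 155 155 156 156 155 102  14  69
  70  70  70  70  70  71  70  14 139 159 159  85  61  38  44   8  31  37
  49  50  53 104 138 141]
140 [152 152 153 153 152 153  83  90  87  94 155 168 168 168 168  86  22  71
  71  71  72  72  72  72  72  15 141 101  85  83  55  35  43   6  32  42
  51  50  99 102 141 141]
150 [153 167 165 163 159 155  94  86  82  84 156 167 168 167 168 110  23  62
 125 151 126  75  77  76  77  20  85  85  85  80  52  40  44  11  32  42
  50  50  99 101 141 141]
160 [144 166 166 167 166 166  95  85  88  85 160 167 167 168 168 102  23  65
 128 150 123  82  83  84  84  78  89  90  90  90  89  90  82  80  60  53
  52  43 100  99 141 142]
170 [134 167 165 166 167 166  87  90  85  74
[... 839 characters left out ...]
 [149 164 165 166 165 165 165 166 159 154 157 149  93  95 116 159 155  87
 142 142 101 154 154 154 101  82  83  84  80  51  38  41  19  32  46  50
  38  93 131 140 140 140]
230 [149 153 164 165 165 165 165 166 165 166 166 147  72  55  52  84 166  92
 144 140  94 153  81  85  60  52  83  82  78  53  39  30  25  32  47  49
  66  94 139 141 140 141]
240 [139 145 165 164 165 164 164 165 165 165 165 150  71  50  61  80 166  95
 145 138  86 153  80  84  53  67  82  82  74  48  40  23  28  36  48  49
  83  92 140 141 139 140]
250 [ 55  24   5  90 164 165 164 165 165 165 165 146  78  51  51  80 166  98
 145 136  88 153  87  84  46  75  81  82  70  40  40  12  31  40  50  49
  81   5   9  55  55  55]
```

```bash
python3 - <<'E'
from h import *
o=ctrl.get_obs(); p=o['eef_pos'];M=R.from_quat(np.roll(o['tool_rot'],-1)).as_matrix()
b=at('w12.png',276.5,205,.128); print(b,p,M.T@(b-p)*1000)
e1=at('w12.png',277,150,.128);e2=at('w12.png',275.5,250,.128);print(e1,e2,np.degrees(np.arctan2(-(e1-e2)[0],(e1-e2)[1])),np.degrees(np.arctan2(M[1,1],M[0,1])))
E
```

```text
[0.39580482 0.21340318 0.128     ] [0.39931086 0.20870943 0.20292676] [ 5.29114867 -2.50680473 74.92704519]
[0.38773677 0.25910485 0.128     ] [0.40251279 0.17231762 0.128     ] 9.662283450307138 10.633814970272068
```

```bash
python3 -m pendant '[[3,-3,0,0.8,45],[3,-3,0,0.8,45],[3,-3,40,0.8,45],[3,-3,80,0.8,45],[3,-3,98,0.8,45],[3,-3,98,0.8,45]]' 40
python3 -m pendant '[[0,0,0,0,0],[0,0,0,0,0],[0,0,0,0,0],[0,0,0,0,0],[0,0,0,0,0]]' 40
```

```text
t: 17.98
eef_pos: [0.3952, 0.2116, 0.1045]
tool_rot: [-0.001, 0.644, 0.765, -0.001]
contact_force: [0.2, -0.2, -0.7]
width: 0.0385
finger_force: 0.0
t: 18.6
eef_pos: [0.3961, 0.2123, 0.1069]
tool_rot: [0.0, 0.643, 0.766, 0.001]
contact_force: [-3.5, -1.1, 8.7]
width: -0.0001
finger_force: 4.1
```

```bash
python3 -m pendant '[[0,0,-8,0,45],[0,0,-8,0,45],[0,0,-8,0,45],[0,0,-8,0,45],[0,0,0,0,45],[0,0,8,0,45],[0,0,13,0,45],[0,0,13,0,45]]' 40
python3 -m pendant '[[0,0,0,0,0],[0,0,0,0,0],[0,0,0,0,0],[0,0,0,0,0]]' 40
```

```text
t: 19.6
eef_pos: [0.3956, 0.212, 0.0918]
tool_rot: [-0.0, 0.643, 0.765, -0.001]
contact_force: [-0.1, -0.3, 0.6]
width: 0.0382
finger_force: 0.0
t: 20.1
eef_pos: [0.3953, 0.212, 0.0926]
tool_rot: [-0.0, 0.643, 0.765, -0.0]
contact_force: [-5.3, -0.2, 5.7]
width: 0.0081
finger_force: 39.2
```

```bash
python3 -m pendant '[[0,0,0,0,45],[0,0,0,0,45],[0,0,0,0,45],[0,0,4,0,45],[0,0,8,0,45],[0,0,8,0,45]]' 40
python3 -m pendant '[[0,0,0,0,0],[0,0,0,0,0],[0,0,0,0,0],[0,0,0,0,0],[0,0,0,0,0]]' 60
```

```text
t: 20.85
eef_pos: [0.3956, 0.212, 0.0839]
tool_rot: [-0.0, 0.643, 0.765, -0.0]
contact_force: [-0.2, -0.6, -0.5]
width: 0.0385
finger_force: 0.0
t: 21.48
eef_pos: [0.3953, 0.212, 0.0845]
tool_rot: [-0.0, 0.643, 0.765, -0.0]
contact_force: [-4.2, -0.0, 4.7]
width: 0.0078
finger_force: 58.6
```

The bar is gripped. I'll swing the cover along its circle and check the forces halfway.

```bash
python3 -m pendant '[[0,1.5,-7,0,0],[0,3.5,-15,0,0],[0,5.5,-22,0,0],[0,8,-30,0,0],[0,10.5,-37,0,0],[0,13.5,-44,0,0],[0,16.5,-51,0,0],[0,20,-58,0,0],[0,23.5,-65,0,0],[0,27.5,-72,0,0],[0,31.5,-78.5,0,0],[0,36,-85,0,0],[0,36,-85,0,0]]' 60
python3 - <<'E'
from h import *
c=snap('scene','s13.png');snap('side','d13.png');o=ctrl.get_obs();print(o['eef_pos'],o['contact_force'],o['width'])
E
```

```text
t: 23.1
eef_pos: [0.43, 0.218, 0.1705]
tool_rot: [-0.001, 0.643, 0.766, -0.001]
contact_force: [-11.4, -2.3, 6.7]
width: 0.0077
finger_force: 58.7
[0.42984957 0.21794835 0.1702466 ] [-10.33603658  -1.31318231   6.47436024] 0.007764763160786008
```

```bash
python3 -m pendant '[[0,-1.5,-1,0,0],[0,-3,-2,0,0],[0,-3,-2,0,0]]' 60
```

```text
t: 23.58
eef_pos: [0.4312, 0.2182, 0.1721]
tool_rot: [0.002, 0.644, 0.765, 0.002]
contact_force: [5.5, 0.6, -6.7]
width: 0.008
finger_force: 58.7
```

```bash
python3 -m pendant '[[0,3,-2.5,0,0],[0,7,-7.5,0,0],[0,12,-13.5,0,0],[0,17,-19.5,0,0],[0,22,-25.5,0,0],[0,27.5,-31,0,0],[0,33,-36.5,0,0],[0,39,-41.5,0,0],[0,44.5,-46.5,0,0],[0,50.5,-51.5,0,0],[0,57,-56,0,0],[0,63.5,-60.5,0,0],[0,70,-64.5,0,0],[0,70,-64.5,0,0]]' 60
```

```text
t: 25.32
eef_pos: [0.4981, 0.2299, 0.2371]
tool_rot: [0.001, 0.643, 0.765, 0.001]
contact_force: [-3.4, -2.3, 5.1]
width: 0.0077
finger_force: 59.3
```

```bash
python3 -m pendant '[[0,6.5,-5,0,0],[0,13.5,-8.5,0,0],[0,20.5,-12,0,0],[0,27.5,-15,0,0],[0,34.5,-18,0,0],[0,42,-20.5,0,0],[0,49,-23,0,0],[0,56,-25,0,0],[0,62,-26.5,0,0],[0,67,-28,0,0],[0,67,-28,0,0],[0,67,-28,0,0]]' 60
python3 - <<'E'
from h import *
snap('scene','s14.png');snap('side','d14.png');snap('wrist','w14.png')
o=ctrl.get_obs();p=o['eef_pos'];print(p,o['contact_force'],o['width'])
d=(p-np.array([.3954,.212,.0845]));dy=np.hypot(d[0],d[1]);print(dy,d[2],np.degrees(2*np.arcsin(np.hypot(dy,d[2])/.444)),np.degrees(np.arctan2(.042+d[2],.218-dy))-10.9)
# side-view edge detection along predicted cover lines
b=np.array([.3958,.2134]);u=np.array([np.cos(.175),np.sin(.175)]);v=np.array([-u[1],u[0]])
def P(r,h,s,th):
    a=np.hypot(r,h);f=np.arctan2(h,r)+th;q=b+u*(.218-a*np.cos(f))+v*s;return[*q,.086+a*np.sin(f)]
imgs={n:cv2.GaussianBlur(cv2.cvtColor(cv2.imread('pics/'+n),cv2.COLOR_BGR2GRAY),(3,3),0).astype(float) for n in('d14.png','s14.png')}
for n,g in imgs.items():
    G=np.hypot(cv2.Sobel(g,-1,1,0),cv2.Sobel(g,-1,0,1))
    for t in range(56,82,2):
        sc=[]
        for A,B in(((.176,.066,-.091),(.176,.066,.091)),((.218,.042,-.05),(.218,.042,.05)),((.176,.066,.091),(.02,.066,.091)),((.176,.066,-.091),(.02,.066,-.091)),((.176,.066,-.091),(.176,0,-.091)),((.176,.066,.091),(.176,0,.091))):
            w=0
            for k in np.linspace(.05,.95,40):
                x,y=proj(n,P(*(np.array(A)*(1-k)+np.array(B)*k),np.radians(t)))
                w+=G[int(round(y)),int(round(x))]
            sc.append(int(w/40))
        print(n,t,sc,sum(sc))
E
```

```text
t: 26.82
eef_pos: [0.5635, 0.2413, 0.2638]
tool_rot: [0.0, 0.643, 0.765, 0.0]
contact_force: [0.3, -3.5, 1.9]
width: 0.0073
finger_force: 61.3
[0.56332679 0.24122753 0.26377861] [-0.68040678 -3.68136561  0.73304618] 0.0075156118305410285
0.17045132618921777 0.17927861438733 67.71803704599907 66.97261123166793
d14.png 56 [74, 13, 33, 30, 159, 126] 435
d14.png 58 [111, 18, 50, 56, 160, 121] 516
d14.png 60 [98, 31, 88, 122, 140, 91] 570
d14.png 62 [81, 142, 131, 169, 136, 72] 731
d14.png 64 [47, 136, 148, 136, 123, 60] 650
d14.png 66 [96, 97, 139, 108, 111, 59] 610
d14.png 68 [99, 62, 103, 71, 95, 60] 490
d14.png 70 [80, 110, 96, 45, 85, 51] 467
d14.png 72 [100, 104, 88, 47, 80, 40] 459
d14.png 74 [128, 100, 74, 52, 78, 38] 470
d14.png 76 [121, 113, 72, 50, 72, 36] 464
d14.png 78 [121, 143, 68, 44, 68, 34] 478
d14.png 80 [106, 106, 65, 51, 64, 34] 426
s14.png 56 [61, 40, 99, 88, 138, 63] 489
s14.png 58 [49, 38, 120, 74, 104, 60] 445
s14.png 60 [59, 36, 154, 62, 77, 58] 446
s14.png 62 [62, 81, 181, 61, 68, 62] 515
s14.png 64 [48, 137, 146, 34, 57, 73] 495
s14.png 66 [95, 77, 71, 25, 56, 101] 425
s14.png 68 [111, 130, 25, 14, 58, 127] 465
s14.png 70 [19, 119, 15, 11, 67, 141] 372
s14.png 72 [22, 123, 14, 11, 67, 139] 376
s14.png 74 [21, 134, 15, 10, 61, 128] 369
s14.png 76 [18, 151, 16, 10, 56, 114] 365
s14.png 78 [19, 47, 17, 9, 47, 94] 233
s14.png 80 [25, 47, 18, 10, 38, 71] 209
```

```bash
cat > fit.py <<'E'
from h import *
from scipy.optimize import minimize
def field(n):
    g=cv2.GaussianBlur(cv2.cvtColor(cv2.imread('pics/'+n),cv2.COLOR_BGR2GRAY),(3,3),0).astype(float)
    return cv2.GaussianBlur(np.minimum(np.hypot(cv2.Sobel(g,-1,1,0),cv2.Sobel(g,-1,0,1)),150),(5,5),0)
S=[((.176,.066,-.091),(.176,.066,.091)),((.176,.066,.091),(.02,.066,.091)),((.176,.066,-.091),(.02,.066,-.091)),((.176,.066,-.091),(.176,.01,-.091)),((.176,.066,.091),(.176,.01,.091))]
def score(F,bx,by,yaw,th):
    u=np.array([np.cos(yaw),np.sin(yaw)]);v=np.array([-u[1],u[0]]);w=0
    for n,G in F.items():
        for A,B in S:
            for k in np.linspace(.05,.95,30):
                r,h,s=np.array(A)*(1-k)+np.array(B)*k
                a=np.hypot(r,h);f=np.arctan2(h,r)+th;q=[*(np.array([bx,by])+u*(.218-a*np.cos(f))+v*s),.086+a*np.sin(f)]
                x,y=proj(n,q);w+=cv2.getRectSubPix(G.astype(np.float32),(1,1),(float(x),float(y)))[0,0]
    return w/len(F)/150
E
python3 - <<'E'
from fit import *
F0={n:field(n) for n in('scene0.png','side0.png')}
f=lambda p:-score(F0,.3958+p[0]/1e3,.2134+p[1]/1e3,.175+p[2]/100,0)
r=minimize(f,[0,0,0],method='Nelder-Mead',options=dict(initial_simplex=[[0,0,0],[6,0,0],[0,6,0],[0,0,3]],maxfev=120));print(r.x,r.fun,f([0,0,0]))
p=r.x
for ns in(('s14.png',),('d14.png',)):
    F={n:field(n) for n in ns}
    print(ns,[(t,round(score(F,.3958+p[0]/1e3,.2134+p[1]/1e3,.175+p[2]/100,np.radians(t)))) for t in range(58,78)])
E
```

```text
[ 0.21505964 -6.06081829 -1.54872399] -93.28044891357422 -70.69733
('s14.png',) [(58, 65), (59, 65), (60, 65), (61, 66), (62, 66), (63, 65), (64, 65), (65, 68), (66, 69), (67, 68), (68, 69), (69, 69), (70, 65), (71, 61), (72, 61), (73, 60), (74, 59), (75, 58), (76, 57), (77, 55)]
('d14.png',) [(58, 66), (59, 71), (60, 75), (61, 80), (62, 84), (63, 86), (64, 88), (65, 90), (66, 92), (67, 92), (68, 91), (69, 88), (70, 85), (71, 82), (72, 80), (73, 78), (74, 76), (75, 74), (76, 71), (77, 68)]
```

Image fit and kinematics agree on about 66.7°. I'll nudge it by about 1°.

```bash
python3 -m pendant '[[0,2,-0.5,0,0],[0,4,-0.9,0,0],[0,4,-0.9,0,0],[0,4,-0.9,0,0],[0,4,-0.9,0,0],[0,4,-0.9,0,0],[0,4,-0.9,0,0]]' 60
python3 - <<'E'
from fit import *
snap('side','d15.png');c=snap('scene','s15.png')
F={'d15.png':field('d15.png')}
print([(t,round(score(F,.396,.2073,.1595,np.radians(t)))) for t in range(62,75)])
g=lambda f:cv2.cvtColor(cv2.imread('pics/'+f),cv2.COLOR_BGR2GRAY).astype(int)
d=np.abs(g('s15.png')-g('s10.png')); print('bowl',(d[205:260,150:200]>25).mean(),'scoop',(d[200:222,125:158]>25).mean(),'weight',(d[180:198,215:230]>25).mean())
o=ctrl.get_obs();print(o['eef_pos'],o['qvel'].round(3),o['finger_force'],o['contact_force'])
E
```

```text
t: 27.85
eef_pos: [0.5673, 0.2419, 0.2646]
tool_rot: [-0.0, 0.643, 0.765, -0.0]
contact_force: [0.3, -3.5, -1.2]
width: 0.0073
finger_force: 61.0
[(62, 77), (63, 81), (64, 84), (65, 87), (66, 89), (67, 91), (68, 92), (69, 91), (70, 89), (71, 87), (72, 85), (73, 83), (74, 81)]
bowl 0.00909090909090909 scoop 0.05096418732782369 weight 0.37407407407407406
[0.56730917 0.24195271 0.26460695] [-0.     0.001  0.002  0.     0.001  0.001] 60.925222635269165 [ 0.79733353 -4.46989248 -1.74277097]
```

```bash
python3 -c "
from plant import order
print(order.close_job())"
```

```text
the job is handed in; nothing more can be done
None
```

The job is handed in with no verdict returned: three balls are in the bowl, the scoop lies flat and released, and the cover is gripped still at about 68°; of the other two balls, one seems to be on the bench by the mill jar and I didn't locate the other.

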